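Hold the fusing kiln's lid open at 30 degrees

ROBOT

A 6-joint arm with a two-finger parallel gripper is mounted at the origin on the work surface. World frame = base frame: x ahead of the robot, y to its left, z up, the work surface at z = 0. Lengths are in m, angles in rad, forces in N, time in s.
With the tool pointing down it reaches from about 0.35 to 0.8 m from the base axis. Payload 7.3 kg.
Tool frame: the origin (TCP) lies between the finger pads; the fingertips stand 25 mm ahead of it and the grasp point (between the pads) lies 6 mm ahead of it (r.tip_extent is the distance from the TCP to the fingertips, in m); z points along the fingers, y is the line along which they close (so a half turn about z gives the same grasp; the last joint's range is limited). The gripper opens to 85 mm and grips with 20 to 120 N. Pads are 22 mm wide; open, the fingers measure 114 mm over their backs; the gripper's body (76 mm by 85 mm) begins 54 mm behind the grasp point. The pads swing forward as they close: fully open they stand 13 mm farther back than shut.
Start: joints at [0.995, 0.342, 1.524, -0, 1.275, -0.146], TCP at [0.219, 0.477, 0.256] pointing down, gripper open.
Joint ranges: [-2.53, 2.53], [-0.77, 2.02], [0.04, 2.7], [-1, 4.14], [0.28, 2.66], [-3.11, 3.11]. Speed limits (rad/s): [2.57, 2.57, 3.14, 3.14, 3.14, 3.14].

INTERFACE

Orientations are given as a unit quaternion [x, y, z, w].
In Python, from workcell import r, command_gripper, optics gives the robot as it stands. The module is installed in compiled form; this text tells all that it offers. Calls block until the motion is done:
- r.reach(position, orientation): joint-space move of the TCP to a pose.
- r.move_straight(position, orientation=None, speed=0.15, max_force=None): straight line of the TCP; orientation=None keeps the orientation; speed is the mean speed in m/s. With max_force (N) it stops when the force on the tool has changed by that much, and returns True; else False.
- r.movej(angles): joint-space move.
- command_gripper(opening, force=None): finger opening in m; force is the grip in N (None keeps the last); returns when the fingers have stopped.
- r.hold(seconds).
- r.solve_ik(position, orientation): joint angles nearest the present ones, or None.
- r.read_state(): the state.
- optics.get_image(name): name is "scene" or "top"; returns (picture, depth): 480x640x3 uint8, red, green, blue; 480x640 float32, m along the optical axis (not along the pixel's ray), 0 where there is no reading.
- optics.camera_model(name): a dict with "K" (3x3 intrinsics, pixels), "R" (3x3) and "t" (3): a world point X has camera coordinates R X + t. Camera axes: x right, y down, z forward; pixel columns grow to the right and rows downward; lengths in m; the calibration is good to about 2 mm. A picture is of the moment at which its call begins. camera_model takes no time and is no camera call.
A pose or a line that the arm cannot do raises r.PlanningError and nothing moves.
- r.finish_job(): hands the job in; it is judged then, once.
The state is a dict: "time_s": time; "joint_positions": joint angles; "dq": joint speeds; "tau": joint torques, N m; "eef_pos": TCP position; "eef_rot": TCP orientation; "contact_force": force on the tool from outside, world axes, zero at the start; "torque": the same for the moment, N m; "grip_width": finger opening in m; "grip_force": force on a finger pad.
Only numpy, scipy, OpenCV 4.12 (cv2) and the standard library are available. Lean on these libraries where they do the work, as an engineer would, in place of code of your own. Each camera call takes 0.05 s, during which the arm holds its last target. There are 200 camera calls.

TASK

Fold the kiln's lift handle up until it clicks in upright, with the lid still shut, then raise the lid by the handle's wooden grip to 30 degrees from shut and keep holding it there so that I can look in at the glass: finish while holding it, as the lid falls shut if let go. The kiln is still cooling, so never open it past 40 degrees and do not let the lid drop; leave the other things on the bench where they are.

Things in the scene. Friction and masses are not known exactly. Their poses are not given: they have to be found in the camera images.
- kiln: Bench-top glass-fusing kiln, fixed: blue steel case 260 (its x) by 270 (y) mm, rim 105 mm high; a blue lid 40 mm thick, same outline, lies on the rim (shut, its top is 146 mm above the bench). A black controller (top at 90 mm) is on its right flank, out to y = -200 mm. Origin: centre of its underside, on the bench. Its front faces its own -x, its x points to the hinge side, z up.
- kiln_lid (a joint): Angle of the lid in rad: 0 shut, growing as the front edge rises (0.524 = 30 degrees). Free hinge, no stay, no friction to speak of: let go below about 75 degrees it falls shut. The lid with its handle weighs 0.8 to 1.0 kg; lifting it at the grip takes about 4 to 6 N.
- kiln_lid_hinge (a point): Middle of the lid's hinge axis, at the rear top edge of the case, 105 mm above the bench and 130 mm behind the kiln's centre. The axis is level, along the kiln's y.
- lid_slab: The lid with all it carries (handle too). Origin on the hinge axis at the lid's underside; it turns with the lid; when shut its axes are the kiln's. The lid reaches from x = -260 mm (front edge) to 0, y +-135 mm, z 0 to 40 mm.
- lift_handle (a joint): Angle of the folding lift handle relative to the lid, rad: 0 folded flat (legs level, grip towards the hinge), 1.65 upright, just past square, against its stop (clicked in). It swings up and forwards. An over-centre spring (change-over at about 0.8 rad, up to 0.12 N m, about 2 N at the grip) snaps it flat below that, or up to the stop beyond it, and holds it there.
- handle_pivot (a point): Middle of the handle's pivot axis (along the kiln's y), 22 mm above the lid's top and 25 mm behind its front edge (on the lid: x = -235, z = 62 mm). Two small steel lugs 30 mm high stand at y = +-60 mm, a spring strut beside the left one; nothing lies between them.
- handle_grip: Round wooden grip bar of the lift handle, 14 mm in diameter, 102 mm long along the kiln's y, on two flat steel legs (4 mm thick, at y = +-53 mm). Origin: middle of the bar, on its axis, 60 mm from the pivot axis. Folded, its axis lies 22 mm above the lid's top; upright, 82 mm above it. It does not spin on its legs, but can turn between the finger pads.
- glass_dish: Bystander: fused green glass tile, 95 x 95 x 6 mm, lying on the kiln's shelf inside, hidden until the lid is raised. Origin: centre of underside.
- pen_pot: Bystander: blue ceramic pot with five coloured pens, 72 mm wide, about 165 mm high, beside the kiln. Origin: centre of its foot.
- jug: Bystander: white ceramic mug, 72 mm wide without its handle, 90 mm high. Origin: centre of its foot.
- frit_jar: Bystander: amber glass jar with a black lid, 64 mm wide, 100 mm high. Origin: centre of its foot.
- glue_bottle: Bystander: white bottle with a red cap, 52 mm wide, 140 mm high. Origin: centre of its foot.
- pliers: Bystander: pliers with red handles lying flat in front of the kiln, 150 x 70 mm, 16 mm high. Origin: on the bench, under the middle.
- glass_cutter: Bystander: green glass cutter with a brass head lying in front of the kiln, 125 x 13 x 13 mm. Origin: on the bench, near its middle.

How it is judged:
On the way, in this order (a step that is already met when the one before it is completed fails the run):
1. the lift handle stands upright against its stop, the lid still shut (value of joint lift_handle above 1.48 rad and value of joint kiln_lid below 0.09 rad), for 0.2 s.
2. the lid is held by the grip at 30 degrees, handle still upright (value of joint kiln_lid between 0.436 and 0.611 rad and contact force between the fingers and handle_grip above 2 N and value of joint lift_handle above 1.48 rad), for 0.5 s.
At the end, for the whole second after the job is handed in: The lid stands still at 30 degrees from shut (25 to 35 pass), carried by the fingers on the wooden grip (over 2 N between them) and by nothing else, with the lift handle still upright against its stop (over 1.48 rad of 1.65); the robot is still holding it (all of step 2 and velocity of joint kiln_lid between -0.05 and 0.05 rad/s and contact force between lid_slab and glass_dish below 0.3 N and contact force between lid_slab and pen_pot below 0.3 N and contact force between lid_slab and jug below 0.3 N and contact force between lid_slab and frit_jar below 0.3 N and contact force between lid_slab and glue_bottle below 0.3 N and contact force between lid_slab and pliers below 0.3 N and contact force between lid_slab and glass_cutter below 0.3 N); the arm keeps its last pose, push and grip.
It fails at once if the lid is opened past 40 degrees (ruled out from 42) (value of joint kiln_lid above 0.733 rad).
It fails at once if the lid drops (falls faster than 1 rad/s) (velocity of joint kiln_lid below -1 rad/s).
It fails at once if another thing on the bench or in the kiln is moved by more than 20 mm (distance of any of glass_dish, pen_pot, jug, frit_jar, glue_bottle, pliers, glass_cutter from where it was at the start of the episode above 0.02 m).
It also fails if it takes over 45 s, if anything falls off the work surface, if the arm or the gripper's body presses on something with over 40 N, if the wrist force passes 120 N, or if a joint passes its speed limit or range.

## Working session

There is one attempt and no reset: what is moved stays moved. The work goes in short steps, each a Python script; the robot and the scene stay as the last script left them, time stands still between calls to the robot, and variables do not carry over. Pictures are saved under pics/ and viewed, at most 10 in all, crops included, and the job is handed in when it is done.

```bash
mkdir -p pics; python3 - <<'E'
from workcell import r, optics
import cv2, numpy as np
for n in("scene","top"):
    im,d=optics.get_image(n); cv2.imwrite(f"pics/{n}0.png",im[:,:,::-1]); np.savez(f"{n}0.npz",im=im,d=d,**optics.camera_model(n))
    print(n,optics.camera_model(n))
s=r.read_state(); print(s["time_s"],s["eef_pos"],s["eef_rot"],r.tip_extent)
E
```

```text
scene {'K': array([[551.83449229,   0.        , 314.69833139],
       [  0.        , 551.83449229, 245.20945176],
       [  0.        ,   0.        ,   1.        ]]), 'R': array([[-0.96726183,  0.2537064 ,  0.0061324 ],
       [ 0.19478748,  0.75768754, -0.62287032],
       [-0.16267263, -0.60128417, -0.78230107]]), 't': array([ 0.53765571, -0.06334538,  1.27427137])}
top {'K': array([[594.95915394,   0.        , 314.88107205],
       [  0.        , 594.95915394, 232.45575393],
       [  0.        ,   0.        ,   1.        ]]), 'R': array([[-0.02420645, -0.99959704, -0.01482563],
       [-0.99500382,  0.02552674, -0.09651833],
       [ 0.09685789,  0.01241519, -0.99522079]]), 't': array([0.03235045, 0.56328874, 1.12934355])}
0.1 [0.21855321 0.47699328 0.255699  ] [ 2.13227084e-01  9.77002428e-01 -6.35010985e-04 -2.49533224e-04] 0.025
```

View pics/scene0.png

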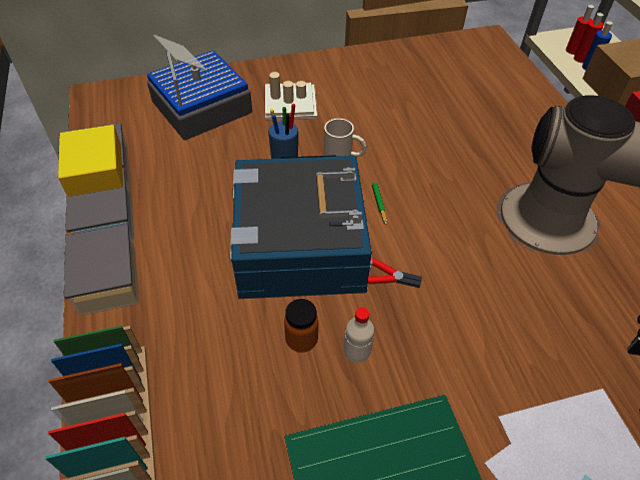

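View pics/top0.png

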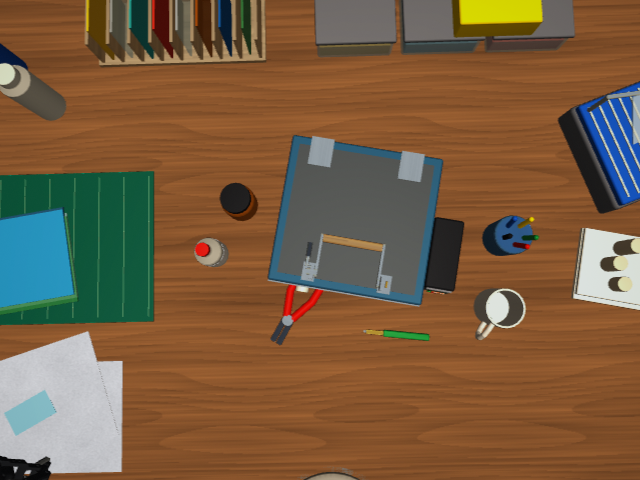

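The scene view shows the kiln with its handle folded and the wooden grip near (322,193). In the top view the lid corners are at about (294,136), (442,158), (421,304) and (269,280), and the wooden grip runs from (323,238) to (384,247). The pliers and cutter lie in front of the kiln, and the area above the lid is free.

```bash
cat > m.py <<'E'
import numpy as np, cv2
def ray(c,uv,z):
    uv=np.atleast_2d(uv).astype(float); d=np.c_[uv,np.ones(len(uv))]@np.linalg.inv(c["K"]).T@c["R"]; o=-c["R"].T@c["t"]
    return o+d*((z-o[2])/d[:,2])[:,None]
def cloud(c,d):
    v,u=np.mgrid[:480,:640]; p=np.stack([u,v,np.ones_like(u)],-1)@np.linalg.inv(c["K"]).T*d[...,None]
    return (p-c["t"])@c["R"]
E
python3 - <<'E'
from m import *
for n in("top","scene"):
    c=np.load(n+"0.npz"); P=cloud(c,c["d"]); hsv=cv2.cvtColor(c["im"],cv2.COLOR_RGB2HSV)
    m=((P[...,2]>.13)&(P[...,2]<.16)&(c["d"]>0)&(P[...,0]>.3)&(P[...,0]<.8)).astype(np.uint8)
    m=cv2.morphologyEx(m,cv2.MORPH_CLOSE,np.ones((15,15)))
    cs=max(cv2.findContours(m,0,2)[0],key=cv2.contourArea)
    print(n,"lid z med",np.median(P[m>0][:,2]))
    rc=cv2.minAreaRect((ray(c,cs[:,0],.146)[:,:2]*1000).astype(np.float32)); print("lid rect mm",rc)
    full=cv2.drawContours(np.zeros((480,640),np.uint8),[cv2.convexHull(cs)],-1,1,-1)
    g=(cv2.inRange(hsv,(8,90,100),(25,255,255))>0)&(cv2.erode(full,np.ones((15,15)))>0)
    q=max(cv2.findContours(g.astype(np.uint8),0,2)[0],key=cv2.contourArea)
    print("grip px",cv2.minAreaRect(q)); w=(ray(c,q[:,0],.170)[:,:2]*1000).astype(np.float32)
    print("grip mm",cv2.minAreaRect(w), "z",np.percentile(P[g][:,2],[10,50,90]))
E
```

```text
top lid z med 0.14794803753849925
lid rect mm ((576.916015625, -54.65647888183594), (269.12103271484375, 262.6044921875), 78.91349792480469)
grip px ((352.435791015625, 242.3747100830078), (59.503421783447266, 7.856817245483398), 9.727579116821289)
grip mm ((531.499755859375, -46.8073616027832), (100.9815673828125, 13.400003433227539), 78.7835922241211) z [0.17114254 0.17423092 0.17709926]
scene lid z med 0.14667922982111806
lid rect mm ((579.2177124023438, -47.85296630859375), (280.9686584472656, 261.55975341796875), 78.8357925415039)
grip px ((320.9849853515625, 192.327392578125), (37.034156799316406, 6.670479774475098), 85.03025817871094)
grip mm ((530.7743530273438, -51.57807159423828), (100.72486877441406, 12.994626998901367), 78.71038055419922) z [0.17049645 0.17317348 0.17542661]
```

```bash
cat > g.py <<'E'
from m import *
from workcell import r, command_gripper, optics
from scipy.spatial.transform import Rotation as Rt
yaw=np.deg2rad(-11.15); kx=np.array([np.cos(yaw),np.sin(yaw),0]); Z=np.array([0,0,1.])
G0=np.array([.5316,-.048,.168]); PIV=G0-.06*kx; HIN=PIV+.235*kx-.062*Z
UP=np.array([0,0,.010])
def orient(s):  # tool z down, tool y along s*kx
    y=s*kx; z=-Z; return Rt.from_matrix(np.c_[np.cross(y,z),y,z]).as_quat()
def grip(phi,th=0):
    a=-.235+.06*np.cos(phi); b=.062+.06*np.sin(phi); c,s=np.cos(th),np.sin(th)
    return HIN+(a*c+b*s)*kx+(-a*s+b*c)*Z
def st(t=""):
    s=r.read_state(); print(t,round(s["time_s"],2),s["eef_pos"].round(4),"F",np.round(s["contact_force"],1),"w",round(s["grip_width"],4),"gf",np.round(s["grip_force"],1))
def snap(n,name,box=None):
    im,d=optics.get_image(n); np.savez(name+".npz",im=im,d=d,**optics.camera_model(n)); cv2.imwrite(f"pics/{name}.png",im[:,:,::-1])
E
python3 - <<'E'
from g import *
qs={}
for s in(1,-1):
    for nm,p in(("above",G0+UP+.10*Z),("fold",G0+UP),("up",grip(1.65)+UP),("open",grip(1.68,.53)+UP)):
        q=r.solve_ik(p,orient(s)); print(s,nm,p.round(3),None if q is None else np.round(q,2))
E
```

```text
1 above [ 0.532 -0.048  0.278] [-0.23  0.34  1.46 -0.    1.34 -0.04]
1 fold [ 0.532 -0.048  0.178] [-0.23  0.43  1.62 -0.    1.09 -0.04]
1 up [ 0.468 -0.035  0.238] [-0.24  0.26  1.7  -0.    1.18 -0.04]
1 open [ 0.559 -0.053  0.343] [-0.23  0.36  1.26 -0.    1.52 -0.04]
-1 above [ 0.532 -0.048  0.278] [-0.23  0.34  1.46 -0.    1.34  3.1 ]
-1 fold [ 0.532 -0.048  0.178] [-0.23  0.43  1.62 -0.    1.09  3.1 ]
-1 up [ 0.468 -0.035  0.238] [-0.24  0.26  1.7  -0.    1.18  3.1 ]
-1 open [ 0.559 -0.053  0.343] [-0.23  0.36  1.26 -0.    1.52  3.1 ]
```

```bash
python3 - <<'E'
from g import *
q=orient(1)
p=r.read_state()["eef_pos"]; r.move_straight(np.array([*p[:2],.34]),speed=.2)
r.reach(G0+UP+.10*Z,q); st("above")
print(r.move_straight(G0+UP,q,speed=.08,max_force=8)); st("down")
command_gripper(0.004,25); st("closed")
snap("scene","s1")
E
```

```text
above 2.87 [ 0.5317 -0.0471  0.2781] F [-0.3 -0.2 -0.1] w 0.0855 gf 0.0
False
down 4.27 [ 0.5319 -0.0481  0.1785] F [-0.3 -0.2  0.7] w 0.0854 gf 0.0
closed 4.92 [ 0.5314 -0.048   0.1781] F [-1.5  0.6  1.9] w 0.0128 gf 25.4
```

View pics/s1.png

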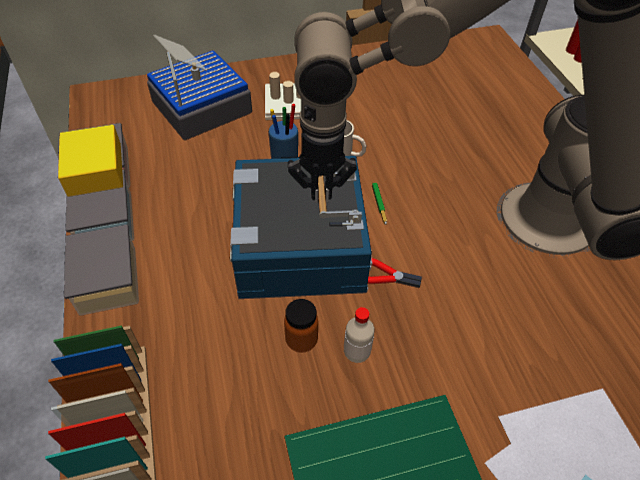

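The bar is held firmly, with the pads either side of it near (322,190) and the lid shut. I'll swing it up, turning the tool with the bar for the first part so that pad friction doesn't lift the lid.

```bash
cat >> g.py <<'E'
ky=np.cross(Z,kx)
def pose(phi,th,tilt,up=.010):
    R=Rt.from_rotvec(-ky*tilt)*Rt.from_quat(orient(1))
    return grip(phi,th)-up*R.as_matrix()[:,2], R.as_quat()
E
python3 - <<'E'
from g import *
path=[(f,0,min(f,.7)) for f in np.linspace(.12,1.68,14)]
for a in path+[(1.68,.53,.7),(1.68,.53,.3)]:
    q=r.solve_ik(*pose(*a)); assert q is not None,a
print(np.round(q,2))
for a in path:
    r.move_straight(*pose(*a),speed=.04); st(np.round(a,2))
r.hold(.4); st("up")
snap("scene","s2")
E
```

```text
Traceback (most recent call last):
AssertionError: (np.float64(0.7200000000000001), 0, 0.7)
```

```bash
python3 - <<'E'
from g import *
for f,th in [(.12,0),(.36,0),(.48,0),(.6,0),(.84,0),(1.2,0),(1.68,0),(1.68,.26),(1.68,.53)]:
    print(f,th,[round(t,1) for t in np.arange(-.4,.8,.1) if r.solve_ik(*pose(f,th,t)) is not None])
E
```

```text
0.12 0 [np.float64(-0.4), np.float64(-0.3), np.float64(-0.2), np.float64(-0.1), np.float64(-0.0), np.float64(0.1), np.float64(0.2), np.float64(0.3), np.float64(0.4), np.float64(0.5)]
0.36 0 [np.float64(-0.4), np.float64(-0.3), np.float64(-0.2), np.float64(-0.1), np.float64(-0.0), np.float64(0.1), np.float64(0.2), np.float64(0.3), np.float64(0.4), np.float64(0.5)]
0.48 0 [np.float64(-0.4), np.float64(-0.3), np.float64(-0.2), np.float64(-0.1), np.float64(-0.0), np.float64(0.1), np.float64(0.2), np.float64(0.3), np.float64(0.4), np.float64(0.5)]
0.6 0 [np.float64(-0.4), np.float64(-0.3), np.float64(-0.2), np.float64(-0.1), np.float64(-0.0), np.float64(0.1), np.float64(0.2), np.float64(0.3), np.float64(0.4), np.float64(0.5), np.float64(0.6)]
0.84 0 [np.float64(-0.4), np.float64(-0.3), np.float64(-0.2), np.float64(-0.1), np.float64(-0.0), np.float64(0.1), np.float64(0.2), np.float64(0.3), np.float64(0.4), np.float64(0.5), np.float64(0.6)]
1.2 0 [np.float64(-0.4), np.float64(-0.3), np.float64(-0.2), np.float64(-0.1), np.float64(-0.0), np.float64(0.1), np.float64(0.2), np.float64(0.3), np.float64(0.4), np.float64(0.5), np.float64(0.6)]
1.68 0 [np.float64(-0.4), np.float64(-0.3), np.float64(-0.2), np.float64(-0.1), np.float64(-0.0), np.float64(0.1), np.float64(0.2), np.float64(0.3), np.float64(0.4), np.float64(0.5), np.float64(0.6)]
1.68 0.26 [np.float64(-0.4), np.float64(-0.3), np.float64(-0.2), np.float64(-0.1), np.float64(-0.0), np.float64(0.1), np.float64(0.2), np.float64(0.3), np.float64(0.4), np.float64(0.5), np.float64(0.6), np.float64(0.7)]
1.68 0.53 [np.float64(-0.4), np.float64(-0.3), np.float64(-0.2), np.float64(-0.1), np.float64(-0.0), np.float64(0.1), np.float64(0.2), np.float64(0.3), np.float64(0.4), np.float64(0.5), np.float64(0.6), np.float64(0.7), np.float64(0.8)]
```

```bash
python3 - <<'E'
from g import *
for f in np.linspace(.12,1.68,14):
    r.move_straight(*pose(f,0,min(f,.45)),speed=.04); st(round(f,2))
    if np.linalg.norm(r.read_state()["contact_force"])>20: print("STOP"); break
r.hold(.4); st("up")
snap("scene","s2")
E
```

```text
0.12 5.3 [ 0.5297 -0.0476  0.1853] F [-1.2 -0.6 -2.2] w 0.0129 gf 25.1
0.24 5.63 [ 0.5273 -0.0472  0.1918] F [-1.3  0.3 -1.9] w 0.0128 gf 25.3
0.36 5.97 [ 0.5242 -0.0465  0.1982] F [-1.8 -0.  -1.6] w 0.0134 gf 25.5
0.48 6.3 [ 0.5207 -0.0459  0.2042] F [ 0.3 -0.2 -5. ] w 0.013 gf 25.4
0.6 6.63 [ 0.5169 -0.0451  0.2108] F [-0.9 -1.  -4.1] w 0.0126 gf 25.0
0.72 6.97 [ 0.5126 -0.0443  0.2169] F [-0.1  0.7 -3.9] w 0.013 gf 24.6
0.84 7.3 [ 0.508  -0.0434  0.2223] F [ 0.4 -0.1 -2.2] w 0.0132 gf 24.5
0.96 7.63 [ 0.5028 -0.0424  0.2272] F [ 1.7 -1.4  1.2] w 0.0127 gf 24.6
1.08 7.97 [ 0.4974 -0.0413  0.2313] F [ 4.8 -2.   5.4] w 0.013 gf 24.7
1.2 8.3 [ 0.4916 -0.0402  0.2349] F [ 4.7 -2.4  8.8] w 0.0129 gf 24.6
1.32 8.63 [ 0.4856 -0.0391  0.2379] F [ 5.  -1.1  9.7] w 0.0131 gf 24.5
1.44 8.97 [ 0.4794 -0.0379  0.2402] F [ 4.6  0.4 14.2] w 0.0124 gf 24.5
1.56 9.3 [ 0.4723 -0.0365  0.2409] F [ 2.1 -0.7 18. ] w 0.013 gf 25.3
1.68 9.63 [ 0.4648 -0.035   0.2404] F [ 0.  -0.6 20.2] w 0.0132 gf 26.1
STOP
up 10.03 [ 0.4649 -0.035   0.2404] F [-0.5  1.1 20.5] w 0.0128 gf 26.2
```

View pics/s2.png

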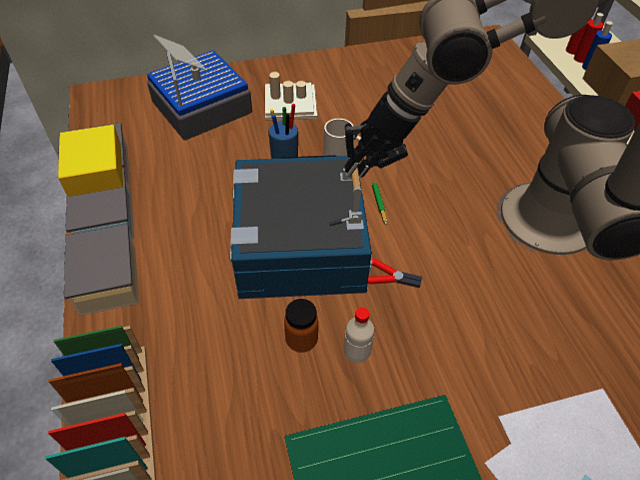

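The handle stands upright, with the bar near (357,175), and the lid is shut. The arm presses down with about 20 N, so I'll relieve that and measure the bar.

```bash
python3 - <<'E'
from g import *
p,q=pose(1.68,0,.45,.0135); r.move_straight(p,q,speed=.03); r.hold(.2); st("relieved")
snap("top","t3"); snap("scene","s3")
for n in("t3","s3"):
    c=np.load(n+".npz"); hsv=cv2.cvtColor(c["im"],cv2.COLOR_RGB2HSV); P=cloud(c,c["d"])
    B=(P-PIV)@np.c_[kx,ky,Z]
    g=(cv2.inRange(hsv,(8,90,70),(25,255,255))>0)&(np.abs(B[...,0])<.04)&(np.abs(B[...,1])<.055)&(B[...,2]>.03)&(B[...,2]<.09)
    pts=B[g]*1000; print(n,g.sum(),"bar pts rel pivot: med",np.median(pts,0).round(1),np.percentile(pts[:,0],[5,95]).round(1),np.percentile(pts[:,2],[5,95]).round(1))
c=cv2.imread("pics/s3.png")[120:260,260:420]; d=cv2.imread("pics/t3.png")[210:330,260:420]
cv2.imwrite("pics/c3.png",np.vstack([cv2.resize(c,None,fx=2,fy=2),cv2.resize(d,None,fx=2,fy=2)]))
E
```

```text
relieved 10.55 [ 0.4613 -0.0343  0.2409] F [-0.3 -1.1 10.4] w 0.0126 gf 26.0
t3 385 bar pts rel pivot: med [-4.8 15.3 66.1] [-10.9   1. ] [62.3 69.3]
s3 135 bar pts rel pivot: med [-5.1 25.4 64.9] [-14.9   1.4] [58.9 68.2]
```

View pics/c3.png

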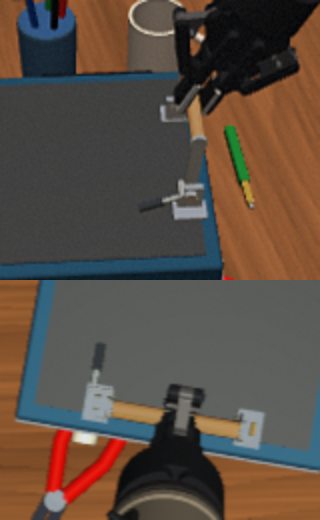

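The bar is at x ≈ -4.9 mm from the pivot, which means about 1.65 rad, at the stop with the lid shut. It sits low in the pads, so I'll regrip deeper while the spring holds the handle, then lift.

```bash
python3 - <<'E'
from g import *
command_gripper(.04); r.hold(.2); st("open")
r.move_straight(*pose(1.65,0,.45,.008),speed=.04,max_force=8); st("deeper")
command_gripper(.004,40); r.hold(.2); st("closed")
p,q=pose(1.67,.03,.43,.008); r.move_straight(p,q,speed=.03); r.hold(.2); st("th .03")
for th in(.08,.14):
    r.move_straight(*pose(1.67,th,.45-.75*th,.008),speed=.04); st(th)
r.hold(.2); st("hold")
snap("scene","s4")
E
```

```text
open 11.22 [ 0.4604 -0.0339  0.2396] F [ 0.9  0.1 -0.1] w 0.0397 gf 0.0
deeper 11.53 [ 0.4646 -0.0348  0.2346] F [-1.  -0.2 -0.6] w 0.0403 gf 0.0
closed 12.08 [ 0.4646 -0.0348  0.2351] F [-1.9  0.4  1.2] w 0.0122 gf 39.0
th .03 12.69 [ 0.4675 -0.0354  0.2416] F [ 7.2 -0.4 -7.3] w 0.0124 gf 39.2
0.08 13.18 [ 0.4742 -0.0367  0.2532] F [  7.   -1.5 -10.3] w 0.0127 gf 39.2
0.14 13.74 [ 0.4829 -0.0384  0.2665] F [  6.9  -0.8 -10.3] w 0.0123 gf 39.2
hold 13.94 [ 0.4829 -0.0384  0.2665] F [  7.6  -0.1 -10.2] w 0.0127 gf 39.2
```

View pics/s4.png

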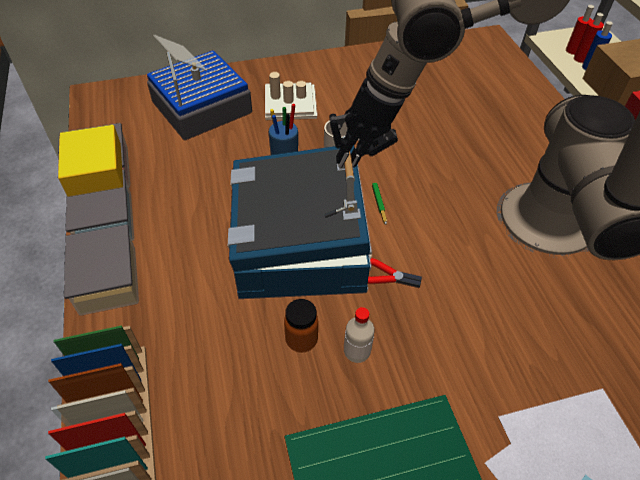

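The lid has opened slightly (the gap shows at about (300,262)), the handle is still upright, and the pull keeps it against the stop. I'll continue to 30 degrees and then measure the lid plane.

```bash
cat > lid.py <<'E'
from g import *
def lid(n,name):
    snap(n,name); c=np.load(name+".npz"); P=cloud(c,c["d"]); hsv=cv2.cvtColor(c["im"],cv2.COLOR_RGB2HSV)
    B=(P-HIN)@np.c_[kx,ky,Z]
    # dark lid panel: grey, behind the handle
    g=(c["d"]>0)&(B[...,0]>-.19)&(B[...,0]<0.0)&(np.abs(B[...,1])<.11)&(B[...,2]>.03)&(B[...,2]<.2)&(hsv[...,1]<60)
    p=B[g]
    for _ in range(4):
        k=np.polyfit(p[:,0],p[:,2],1); e=np.abs(np.polyval(k,p[:,0])-p[:,2]); p=p[e<max(.004,1.5*np.median(e))]
    print(n,len(p),"lid deg",np.rad2deg(np.arctan(-k[0])).round(2))
    w=(cv2.inRange(hsv,(8,90,70),(25,255,255))>0)&(B[...,0]<-.1)&(B[...,0]>-.24)&(np.abs(B[...,1])<.055)&(B[...,2]>.17)&(B[...,2]<.3)
    print(" bar top in hinge frame mm",w.sum(),(np.median(B[w],0)*1000).round(1) if w.any() else None,"expected axis",((grip(1.65,np.arctan(-k[0]))-HIN)@np.c_[kx,ky,Z]*1000).round(1))
E
python3 - <<'E'
from lid import *
for th in(.22,.30,.38,.46,.525):
    r.move_straight(*pose(1.67,th,.45-.75*th,.008),speed=.045); st(th)
r.hold(.5); st("hold"); lid("scene","s5"); lid("top","t5")
E
```

```text
0.22 14.63 [ 0.496  -0.041   0.2838] F [  6.2  -1.  -12.9] w 0.0125 gf 39.1
0.3 15.28 [ 0.5106 -0.0438  0.3005] F [  4.7  -0.7 -11.5] w 0.0123 gf 39.0
0.38 15.92 [ 0.5263 -0.0469  0.3155] F [  5.2  -0.2 -13. ] w 0.0127 gf 39.0
0.46 16.56 [ 0.5435 -0.0503  0.3297] F [  3.9  -0.1 -11.6] w 0.0128 gf 39.0
0.525 17.11 [ 0.5578 -0.0531  0.3398] F [  3.1  -0.7 -12. ] w 0.0128 gf 39.2
hold 17.61 [ 0.558  -0.0532  0.34  ] F [  3.1   0.9 -12. ] w 0.0124 gf 39.1
scene 6005 lid deg 30.2
 bar top in hinge frame mm 275 [-148.3    7.1  230.7] expected axis [-145.9   -0.   225.9]
top 1697 lid deg 29.89
 bar top in hinge frame mm 4 [-146.6   47.9  231.9] expected axis [-147.2   -0.   225.1]
```

View pics/s5.png

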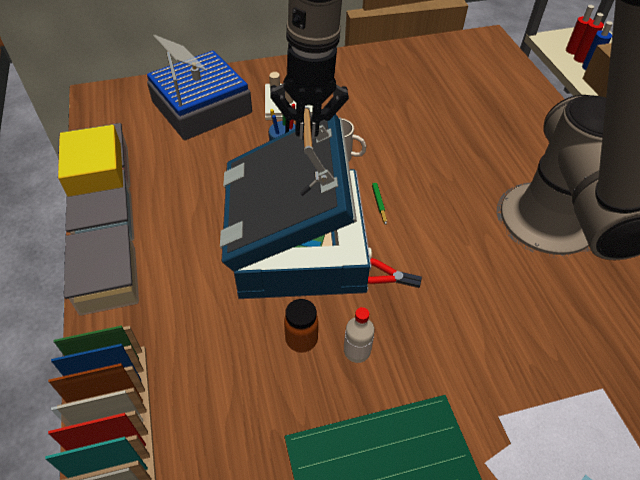

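The lid stands at 30° in both views, and the bar (near (308,125)) is where an upright handle would put it. It is held steady at 39 N and the other things are in place, so I'm handing in.

```bash
python3 - <<'E'
from g import *
r.hold(.3); st(); print(r.finish_job())
E
```

```text
18.01 [ 0.5581 -0.0532  0.34  ] F [  2.6   0.4 -13.2] w 0.0123 gf 39.1
the job is handed in; nothing more can be done
None
```

I folded the handle up to its stop with the lid shut, then raised the lid to 30° (29.9° and 30.2° in the two views); the arm was holding it there by the wooden grip when I handed the job in at about 18 s, but no verdict came back.

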